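# Slide the cabinet shelf home and turn the keeper over it

## Task

Pushing with the fingertips only, slide the shelf board along its rails into the cabinet carcase until it drops into the notches and lies level, then push the red keeper round across the board as far as it goes, and take the hand clear. Do not lift or tip the board, and leave the tin, cup, offcut and glue bottle alone.

Things in the scene. Friction and masses are not known exactly. Their poses are not given: they have to be found in the camera images.
- carcase: Plywood carcase fixed to the bench, open on top and at its -x end. +x = the way the shelf slides in, z up, origin at bench level under the seated shelf's centre. Side panels: x -190 to 125 mm, inner faces y = +-87, 18 thick, 78 high; black lines on their tops at x = +-65 mark the seated shelf's edges. End panel beyond x = 125, 90 high. Floor 12 thick. All open between the rails.
- rails (a point): Origin of the carcase frame raised to rail height (z = 60 mm). A dark wooden rail 30 mm wide lies inside each side panel (|y| 57 to 87 mm), top at z = 60. Notches with yellow floors, 20 mm long in x, 8 deep: in each rail's outer half at x = -45, inner half at x = +45 mm. Nothing else stops the shelf there: pushed too fast it passes over them, up to the end panel.
- shelf: Loose pale board, 130 (x) by 170 (y) by 14 mm, 0.2 to 0.42 kg, 2 mm side play. Four feet 14 long, 10 wide, 10 high: rear x -45, y +-79.5; front x 45, y +-64.5. Origin: centre, at the feet's undersides; board 10 to 24 mm above it. Its x is along carcase +x. Starts at carcase x -125 to -70, z 60 mm. Seated (feet dropped 8 mm, 3 mm play fore and aft): x 0, y 0, z 52, top at 76.
- shelf_rear (a point): Middle of the shelf's rear (-x) edge, halfway up its thickness: shelf x = -65, y = 0, z = 17 mm (carcase z = 77 mm sliding, 69 mm seated). Sliding takes about 1 to 5 N. Friction on a finger that pushes this edge can hold it up over the notches until the finger backs off.
- keeper (a joint): Red bar 72 by 14 by 16 mm (z 79 to 95) on top of the carcase's -y panel, on an upright pin; long arm 62 mm, tail 10. Rad: 0 = arm along the panel to carcase -x; positive = clockwise from above, inwards over the shelf; 1.57 = square across, to +y. Stops -0.4, 1.6; starts -0.35 to -0.02. Stays where left, 1 N at the tip. Clears a seated shelf by 3 mm, not one still on the rails.
- keeper_pivot (a point): On the keeper's pin, at the middle of the bar's thickness: carcase x = -30, y = -96, z = 87 mm.
- keeper_tip (a point): Middle of the far end of the keeper's long arm, 62 mm from the pin, z = 87 mm.
- tin: Yellow oblong finish tin with a black band and cap, 95 by 55 by 168 mm high, standing loose, origin at the centre of its underside. Bystander.
- cup: White plastic cup, 72 mm across the rim, 95 mm high, loose, origin at the centre of its underside. Bystander.
- offcut: Loose wood offcut, 110 by 45 by 32 mm high, origin at the centre of its underside. Bystander.
- glue: Yellow glue bottle, 52 mm in diameter, 130 mm high, loose, origin at the centre of its underside. Bystander.
Things that resemble listed ones, but are neither listed nor needed, are in the scene too. Of the things shaped like the shelf, the wooden one is meant.

How it is judged:
On the way, in this order (a step that is already met when the one before it is completed fails the run):
1. the shelf has dropped into all four notches (horizontal distance between shelf and carcase below 0.007 m and z of shelf in the frame of carcase between 0.049 and 0.0545 m and angle between shelf's own z axis and vertical below 0.03 rad and angle between the x axis of shelf and the x axis of carcase, either way round below 0.06 rad), for 0.2 s.
2. the keeper is turned across the seated shelf (all of step 1 and value of joint keeper above 1.35 rad), for 0.2 s.
At the end, for the whole second after the job is handed in: The shelf lies level (within 0.03 rad) in its notches, within 7 mm of its seat, its origin 49 to 54.5 mm above the bench, at rest, and the keeper stands across it, turned beyond 1.35 rad (all of step 2 and linear speed of shelf below 0.02 m/s); the robot touches nothing.
It fails at once if the shelf is lifted more than 15 mm off its rails (z of shelf in the frame of carcase above 0.075 m).
It fails at once if the shelf is tipped beyond 0.2 rad (angle between shelf's own z axis and vertical above 0.2 rad).
It fails at once if the arm or the gripper's body, not the fingers, pushes the shelf, carcase or keeper (contact force between the arm and shelf above 5 N or contact force between the arm and carcase above 5 N).
It fails at once if the tin, cup, offcut or glue bottle is moved more than 20 mm (distance of any of tin, cup, offcut, glue from where it was at the start of the episode above 0.02 m).
It fails at once if the tin, cup, offcut or glue bottle is tipped (angle between any of tin, cup, offcut, glue's own z axis and vertical above 0.35 rad).
It also fails if it takes over 53 s, if anything falls off the work surface, if the arm or the gripper's body presses on something with over 40 N, if the wrist force passes 120 N, or if a joint passes its speed limit or range.

## Robot

A 6-joint arm with a two-finger parallel gripper is mounted at the origin on the work surface. World frame = base frame: x ahead of the robot, y to its left, z up, the work surface at z = 0. Lengths are in m, angles in rad, forces in N, time in s.
With the tool pointing down it reaches from about 0.35 to 0.775 m from the base axis. Payload 5.5 kg.
Tool frame: the origin (TCP) lies on the centre line of the jaws, within the pads' length; the fingertips stand 11 mm ahead of it and the grasp point (between the pads) lies 8 mm behind it (env.tip_extent is the distance from the TCP to the fingertips, in m); z points along the fingers, y is the line along which they close (so a half turn about z gives the same grasp; the last joint's range is limited). The gripper opens to 85 mm and grips with 20 to 120 N. Pads are 22 mm wide; open, the fingers measure 114 mm over their backs; the gripper's body (76 mm by 85 mm) begins 54 mm behind the grasp point. The pads swing forward as they close: fully open they stand 13 mm farther back than shut.
Start: joints at [-1.322, 0.313, 0.046, 1.304, 0, 1.431], TCP at [0.218, -0.532, 0.242] pointing down, gripper open.
Joint ranges: [-2.76, 2.76], [-0.86, 1.69], [-1.03, 1.26], [-2.2, 2.34], [-1.47, 1.5], [-3.14, 3.14]. Speed limits (rad/s): [2.57, 2.57, 3.14, 3.14, 3.14, 3.14].

## Interface

Orientations are given as a unit quaternion [w, x, y, z].
In Python, from workcell import env gives the robot as it stands.
- The arm moves only by the shell command python3 -m jog 'ROWS' [FORCE]. ROWS is JSON, a list of rows, each a list of 5 numbers: the gripper's target within -1 to 1 (shut at 1, half-way at 0, fully open at -1), then the shift along the tool's x, y, z in m, then the turn about the tool's z in degrees. In form: [[fingers, tx, ty, tz, turn], ...]. A call has 1 to 5 rows; each row shifts and turns the commanded pose from where the row before left it, along the tool's axes as they then stand; what a row does not reach is not made up. A row lasts 1/12 s, in which the tool goes at most 41.7 mm and 7.16 degrees, less where a joint would pass 70% of its speed; a pose out of reach is approached as far as the arm can. A call is refused whole if a number of a shift passes 0.0417 or a number of a turn 7.16, either way. A call with a gripper value outside its range is refused whole. The fingers move at their own pace and stop on an object; FORCE is the grip in N (left out, the last holds). Time passes only in rows, so rows that do not move let the fingers close. It gives the time, the measured TCP pose, the force, the opening and the grip force at its end, in the units of the state.
- env.get_state(): the state, without advancing time (a new reading comes with each control period).
- env.read_camera(name): name is "side" or "top"; returns a dict with "img" (384x512x3 uint8, red, green, blue), "fov_y" (degrees; the focal length in pixels is half the picture's height over the tangent of half this angle, whatever the lens; pixels are square), "cx", "cy" (the principal point, pixels), "T" (4x4, takes a point from camera to world coordinates). Camera axes: x right, y up, looking along -z (the intrinsics and any distortion apply to the point x, -y, -z); pixel columns grow to the right and rows downward; lengths in m; the calibration is good to about 2 mm. A picture is of the moment at which its call begins. There is no depth.
- env.hand_in(): hands the job in; it is judged then, once.
The state is a dict: "clock": time; "joint_pos": joint angles; "qvel": joint speeds; "tau": joint torques, N m; "tcp_pos": TCP position; "orientation": TCP orientation; "wrist_force": force on the tool from outside, world axes, zero at the start; "ft_torque": the same for the moment, N m; "finger_gap": finger opening in m; "grip_force": force on a finger pad.
Only numpy, scipy, OpenCV 4.12 (cv2) and the standard library are available. Lean on these libraries where they do the work, as an engineer would, in place of code of your own. Each camera call takes 0.05 s, during which the arm holds its last target. There are 200 camera calls.

## Working session

There is one attempt and no reset: what is moved stays moved. The work goes in short steps, Python scripts to look and compute and a shell command to move; the robot and the scene stay as the last step left them, time stands still between calls to the robot, and variables do not carry over. Pictures are saved under pics/ and viewed, at most 12 in all, crops included, and the job is handed in when it is done.

```bash
mkdir -p pics; cat > h.py <<'E'
import numpy as np, cv2
from workcell import env
def cam(n):
    c=env.read_camera(n); return c
def ray(c,u,v):
    f=192/np.tan(np.radians(c['fov_y']/2))
    d=np.array([(u-c['cx'])/f,-(v-c['cy'])/f,-1]); T=np.array(c['T'])
    return T[:3,3],T[:3,:3]@d
def onz(c,u,v,z):
    o,d=ray(c,u,v); return o+d*(z-o[2])/d[2]
def proj(c,p):
    T=np.array(c['T']); q=T[:3,:3].T@(np.array(p)-T[:3,3]); f=192/np.tan(np.radians(c['fov_y']/2))
    return c['cx']+f*q[0]/-q[2], c['cy']-f*q[1]/-q[2]
E
python3 - <<'E'
from h import *
ims=[]
for n in('top','side'):
    c=cam(n); print(n,{k:v for k,v in c.items() if k!='img'}); ims.append(c['img'])
    np.save('pics/'+n+'0.npy',c['img'])
    cv2.imwrite('pics/%s0.png'%n,cv2.resize(c['img'][:,:,::-1],(800,600),interpolation=cv2.INTER_CUBIC))
print(env.get_state(),env.tip_extent)
E
```

```text
top {'fov_y': 45.390062244445105, 'cx': 244.2682193982559, 'cy': 187.07112998101394, 'T': array([[ 0.02879172,  0.99466076, -0.09910101,  0.39770029],
       [-0.99956669,  0.02804216, -0.00894844,  0.01057025],
       [-0.00612166,  0.09931571,  0.99503714,  1.25334987],
       [ 0.        ,  0.        ,  0.        ,  1.        ]])}
side {'fov_y': 51.3713172013368, 'cx': 258.2332849146243, 'cy': 195.19782660396385, 'T': array([[-0.95129095,  0.22002461, -0.2159507 ,  0.27498668],
       [-0.30796795, -0.64596684,  0.69848592,  0.68942592],
       [ 0.0141871 ,  0.73096923,  0.68226294,  0.75330651],
       [ 0.        ,  0.        ,  0.        ,  1.        ]])}
{'clock': 0.1, 'joint_pos': array([-1.32161805e+00,  3.13906061e-01,  4.51069671e-02,  1.30359860e+00,
       -1.54834590e-05,  1.43118373e+00]), 'qvel': array([ 0.00095299, -0.00282322,  0.00251485, -0.00121841, -0.0002797 ,
        0.00082206]), 'tau': array([ 4.32187429e-03, -4.81725168e+01,  2.99244958e+01,  1.26796751e-02,
        2.23890129e-05,  1.63062225e-06]), 'tcp_pos': array([ 0.21783813, -0.53167344,  0.24151485]), 'orientation': array([-7.99058225e-04,  9.81164319e-01,  1.93173339e-01, -5.15718838e-05]), 'wrist_force': array([ 0.63095518, -0.02960188,  0.55946494]), 'ft_torque': array([-0.00351247,  0.06942393, -0.00667297]), 'grip_force': 0.0, 'finger_gap': 0.08536593008366303} 0.011
```

View pics/top0.png

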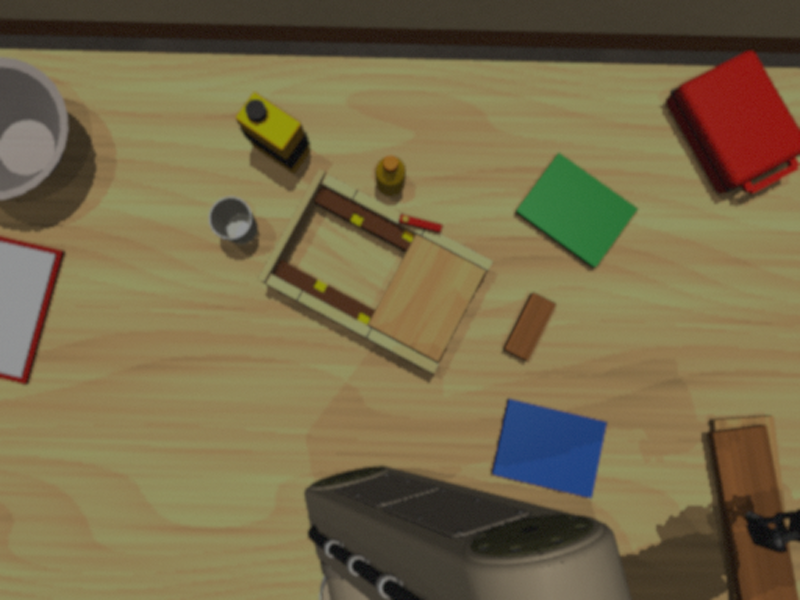

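View pics/side0.png

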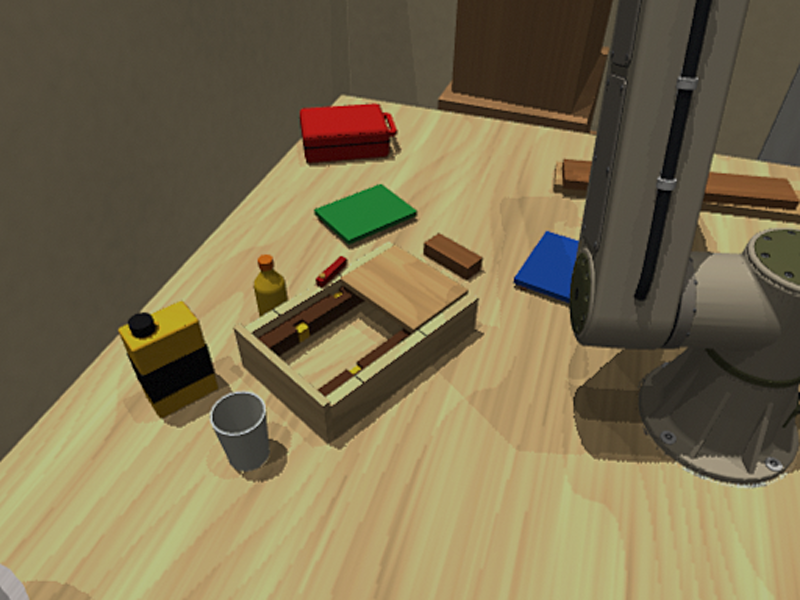

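The top view shows three boards of the shelf's shape. The wooden one is at (430,297), in the carcase. The green (577,210) and blue (550,447) boards are decoys. The keeper is the small red bar at (420,223), and the red box at (735,120) is not needed. Carcase +x points up-left. I'll check the choice in one close crop.

```bash
python3 - <<'E'
import numpy as np,cv2
i=np.load('pics/top0.npy')[105:245,160:325,::-1]
cv2.imwrite('pics/crop1.png',cv2.resize(i,None,fx=4.8,fy=4.2857,interpolation=cv2.INTER_CUBIC)[:, :])
E
```

```text
(no output)
```

View pics/crop1.png

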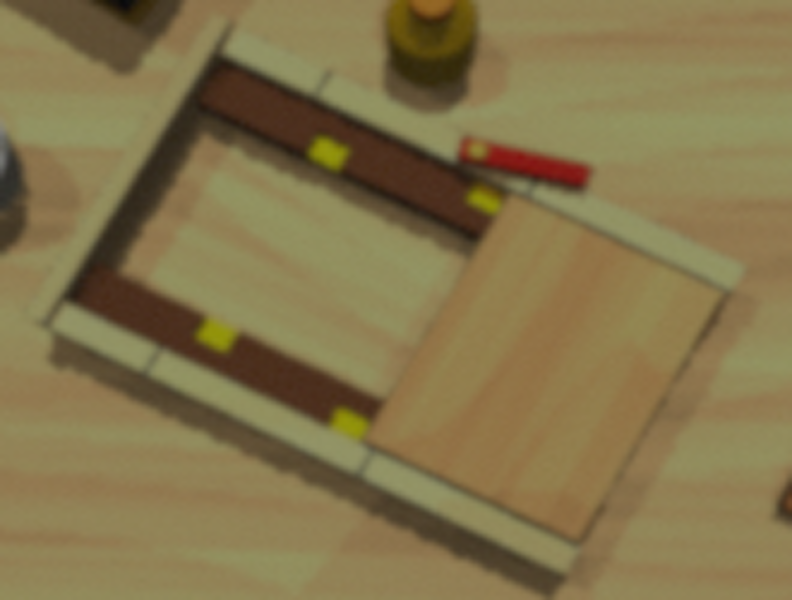

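The crop confirms it: the wooden board is on the dark rails, with its front edge from (513,192) to (368,440) and its rear edge from (727,292) to (578,538). The black marks are at (324,83), (532,187), (154,360) and (368,461). The keeper pin is at (478,150) and its tip at (590,178).

```bash
cat > m.py <<'E'
from h import *
c=cam('top')
g=lambda p,z: onz(c,160+(p[0]+.5)/4.8-.5,105+(p[1]+.5)/4.2857-.5,z)
P=[(324,83),(532,187),(154,360),(368,461),(744,265),(727,292),(582,545),(566,577)]
L=np.array([(65,-96),(-65,-96),(65,96),(-65,96),(-190,-105),(-190,-87),(-190,87),(-190,105)])/1e3
W=np.array([g(p,.078)[:2] for p in P])
lm,wm=L.mean(0),W.mean(0)
U,S,Vt=np.linalg.svd((L-lm).T@(W-wm)); R=(U@Vt).T; t=wm-R@lm
print('R',R,'det',np.linalg.det(R),'t',t,'yaw',np.degrees(np.arctan2(R[1,0],R[0,0])))
print('res mm',((W-(L@R.T+t))*1e3).round(1).tolist())
np.savez('pose.npz',R=R,t=t)
car=lambda w:R.T@(np.array(w)[:2]-t)
for n,p,z in [('rearR',(727,292),.084),('rearL',(578,538),.084),('frR',(513,192),.084),('frL',(368,440),.084),('pin',(478,150),.095),('tip',(590,178),.095)]:
    print(n,(car(g(p,z))*1e3).round(1))
for n,p in [('rearstandoff',(-.2,0)),('rear seat',(-.065,0)),('pivot',(-.03,-.096)),('xend',(-.19,0))]:
    w=R@p+t; print(n,w.round(4),np.hypot(*w).round(3))
for n,p,z in [('glue cap',(432,5),.13)]: print(n,(car(g(p,z))*1e3).round(1))
p=onz(c,391/1.5625,165/1.5625,.13); print('glue',(car(p)*1e3).round(1))
p=onz(c,529/1.5625,326/1.5625,.032); print('block',(car(p)*1e3).round(1),p)
E
python3 m.py
```

```text
R [[ 0.44477004 -0.8956448 ]
 [ 0.8956448   0.44477004]] det 0.9999999999999998 t [0.56352477 0.05653315] yaw 63.59137300426342
res mm [[0.4, -1.4], [-2.8, 0.6], [0.5, -1.1], [1.0, -1.3], [0.3, 1.5], [-0.2, 2.4], [1.9, -0.4], [-1.1, -0.3]]
rearR [-187.6  -84.6]
rearL [-185.3   82.7]
frR [-58.4 -84.6]
frL [-60.1  83.7]
pin [-30.6 -96.4]
tip [ -91.2 -109.4]
rearstandoff [ 0.4746 -0.1226] 0.49
rear seat [ 0.5346 -0.0017] 0.535
pivot [ 0.6362 -0.013 ] 0.636
xend [ 0.479  -0.1136] 0.492
glue cap [  28.3 -154.4]
glue [  27.1 -155.5]
block [-299.3  -42.9] [ 0.46881797 -0.23061357  0.032     ]
```

```bash
python3 -m jog '[[0,0,0,0,-7.16],[0,0,0,0,-7.16],[0,0,0,0,-7.16],[0,0,0,0,-7.16],[0,0,0,0,-7.16]]' 40; python3 -m jog '[[0,0,0,0,-5.5],[0,0,0,0,0],[0,0,0,0,0]]'; cat > s.py <<'E'
from h import *
p=np.load('pose.npz');R,t=p['R'],p['t'];s=env.get_state()
q=s['orientation'];yaw=2*np.arctan2(q[2],q[1])
print('t',round(s['clock'],2),'car mm',((R.T@(s['tcp_pos'][:2]-t))*1e3).round(1),'z',(s['tcp_pos'][2]*1e3).round(1),'yaw err deg',(np.degrees(yaw-np.arctan2(R[1,0],R[0,0]))).round(2),'Fcar',(R.T@s['wrist_force'][:2]).round(1),s['wrist_force'][2].round(1),'gap',s['finger_gap'].round(4))
E
python3 s.py
```

```text
clock: 0.57
tcp_pos: [0.2179, -0.5319, 0.2419]
orientation: [-0.0, 0.873, 0.488, 0.0]
wrist_force: [0.5, 0.3, -0.3]
finger_gap: 0.0424
grip_force: 0.0
clock: 0.82
tcp_pos: [0.2179, -0.532, 0.242]
orientation: [-0.0, 0.851, 0.526, 0.0]
wrist_force: [-0.1, -0.5, 1.1]
finger_gap: 0.0429
grip_force: 0.0Traceback (most recent call last):
  File "s.py", line 4, in <module>
    print('t',round(s['clock'],2),'car mm',((R.T@(s['tcp_pos'][:2]-t))*1e3).round(1),'z',(s['tcp_pos'][2]*1e3).round(1),'yaw err deg',(np.degrees(yaw-np.arctan2(R[1,0],R[0,0]))).round(2),'Fcar',(R.T@s['wrist_force'][:2]).round(1),s['wrist_force'][2].round(1),'gap',s['finger_gap'].round(4))
                                                                                                                                                                                                                                                                         ^^^^^^^^^^^^^^^^^^^^^
AttributeError: 'float' object has no attribute 'round'
```

```bash
sed -i "s/s\['finger_gap'\].round(4)/s['finger_gap']/" s.py
python3 -m jog '[[0,0.04,0.01,0,0],[0,0.04,0.01,0,0],[0,0.04,0.01,0,0],[0,0.04,0.01,0,0],[0,0.04,0.008,0,0]]' >/dev/null; python3 -m jog '[[0,0.04,0,0,0],[0,0.04,0,0,0],[0,0.04,0,0,0],[0,0.04,0,0,0],[0,0.04,0,0,0]]'>/dev/null; python3 -m jog '[[0,0.035,0,0,0],[0,0,0,0,0],[0,0,0,0,0]]'; python3 s.py
```

```text
clock: 1.9
tcp_pos: [0.4551, -0.162, 0.2423]
orientation: [0.0, 0.849, 0.528, -0.0]
wrist_force: [-0.5, -0.0, 0.5]
finger_gap: 0.0422
grip_force: 0.0
t 1.9 car mm [-2.44e+02 -1.00e-01] z 242.3 yaw err deg 0.11 Fcar [-0.3  0.5] 0.5 gap 0.04223443763814495
```

```bash
python3 -m jog '[[0,0,0,0.04,0],[0,0,0,0.04,0],[0,0,0,0.04,0],[0,0,0,0.04,0],[0,0,0,0.016,0]]' >/dev/null; python3 -m jog '[[0,0.01,0,0,0],[0,0.01,0,0,0],[0,0.01,0,0,0],[0,0,0,0,0]]'>/dev/null; python3 s.py
python3 - <<'E'
from h import *
a=cam('top')['img'][130:250,220:350,::-1];b=cam('side')['img'][140:260,200:330,::-1]
cv2.imwrite('pics/p2.png',cv2.resize(np.hstack([a,b]),None,fx=3,fy=3,interpolation=cv2.INTER_CUBIC))
E
```

```text
t 2.65 car mm [-214.4   -2.2] z 68.3 yaw err deg 0.05 Fcar [ 1.  -0.4] -0.2 gap 0.04232729381949439
```

View pics/p2.png

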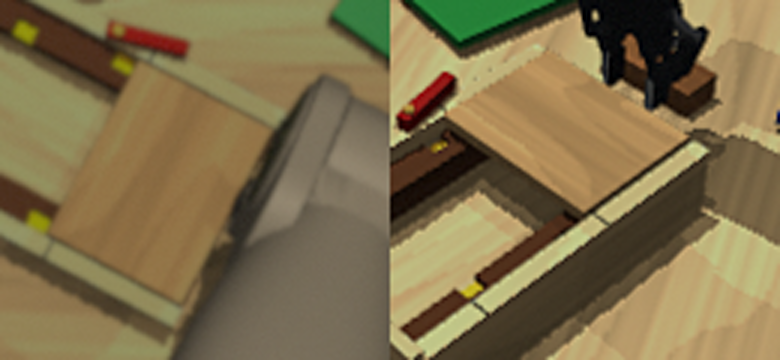

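The hand is in place: in the left view the body is just behind the board's rear edge, and in the right view the fingertips are low behind that edge, in front of the offcut. Next I'll make contact.

```bash
python3 -m jog '[[0,0.005,0,0,0],[0,0.005,0,0,0],[0,0.005,0,0,0],[0,0.005,0,0,0],[0,0.005,0,0,0]]' >/dev/null; python3 s.py;  python3 -m jog '[[0,0.006,0,0,0],[0,0.006,0,0,0],[0,0.006,0,0,0],[0,0.006,0,0,0],[0,0.006,0,0,0]]' >/dev/null; python3 s.py; python3 -m jog '[[0,0.006,0,0,0],[0,0.006,0,0,0],[0,0.006,0,0,0],[0,0.006,0,0,0],[0,0.006,0,0,0]]' >/dev/null; python3 s.py
python3 - <<'E'
from h import *
a=cam('top')['img'][110:230,180:310,::-1];b=cam('side')['img'][140:260,190:320,::-1]
cv2.imwrite('pics/p3.png',cv2.resize(np.hstack([a,b]),None,fx=3,fy=3,interpolation=cv2.INTER_CUBIC))
E
```

```text
t 3.17 car mm [-191.    -0.7] z 66.6 yaw err deg -0.03 Fcar [-3.5 -0.4] 2.5 gap 0.04254762834320934
t 3.58 car mm [-160.6   -0.7] z 66.5 yaw err deg -0.03 Fcar [-6.  -0.2] 4.7 gap 0.042552024145747054
t 4.0 car mm [-130.6   -0.6] z 66.4 yaw err deg -0.02 Fcar [-4.2  0.7] 4.6 gap 0.0426520252363329
```

View pics/p3.png

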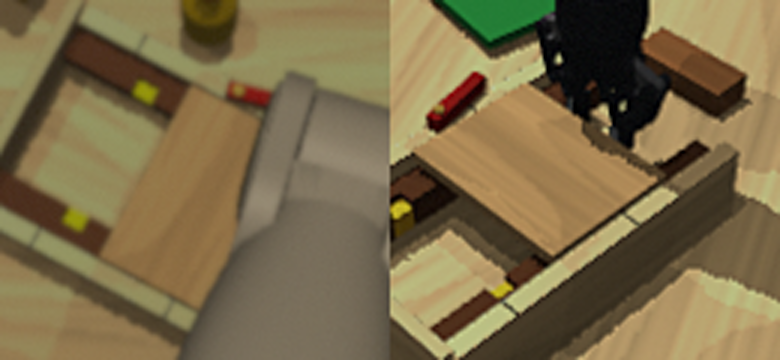

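The board has slid square (front edge from (188,86) to (103,252) in the top half). I'll measure its x from both views.

```bash
python3 - <<'E'
from h import *
p=np.load('pose.npz');R,t=p['R'],p['t']
for n,pts,ox,oy,dx in(('top',[(188,86),(103,252)],180,110,0),('side',[(415,153),(553,255),(663,183)],190,140,390)):
    c=cam(n)
    for x,y in pts: print(n,(R.T@(onz(c,ox+(x-dx)/3,oy+y/3,.084)[:2]-t)*1e3).round(1))
E
python3 s.py
```

```text
top [  9.1 -80.7]
top [ 5.5 80.1]
side [ 13.5 -69.8]
side [12.5 92.6]
side [-105.4   98.7]
t 4.2 car mm [-1.301e+02  1.000e-01] z 65.9 yaw err deg 0.04 Fcar [ 0.8 -0.1] -0.7 gap 0.04240865008823449
```

```bash
python3 -m jog '[[0,0.005,0,0,0],[0,0.005,0,0,0],[0,0.005,0,0,0],[0,0.005,0,0,0],[0,0.005,0,0,0]]' >/dev/null;  python3 -m jog '[[0,0.005,0,0,0],[0,0.004,0,0,0],[0,0.003,0,0,0],[0,0.002,0,0,0],[0,0.002,0,0,0]]' >/dev/null; python3 s.py; python3 -m jog '[[0,0.001,0,0,0],[0,0.001,0,0,0],[0,0.001,0,0,0],[0,0.001,0,0,0],[0,0.001,0,0,0]]' >/dev/null;python3 s.py;  python3 -m jog '[[0,0.001,0,0,0],[0,0.001,0,0,0],[0,0.001,0,0,0],[0,0,0,0,0],[0,0,0,0,0]]' >/dev/null; python3 s.py
cat > look.py <<'E'
import sys
from h import *
a=cam('top')['img'][100:220,160:290,::-1];b=cam('side')['img'][140:260,170:300,::-1]
cv2.imwrite('pics/%s.png'%sys.argv[1],cv2.resize(np.hstack([a,b]),None,fx=3,fy=3,interpolation=cv2.INTER_CUBIC))
E
python3 look.py p4
```

```text
t 5.03 car mm [-89.7  -0.4] z 66.3 yaw err deg -0.01 Fcar [-1.6 -0.8] -0.6 gap 0.04252523614209908
t 5.45 car mm [-85.   -0.5] z 66.3 yaw err deg -0.03 Fcar [-1.8  0.3] -1.1 gap 0.042623056867884625
t 5.87 car mm [-81.7  -0.6] z 66.3 yaw err deg -0.0 Fcar [-0.9 -0.7] -0.1 gap 0.04247603945108525
```

View pics/p4.png

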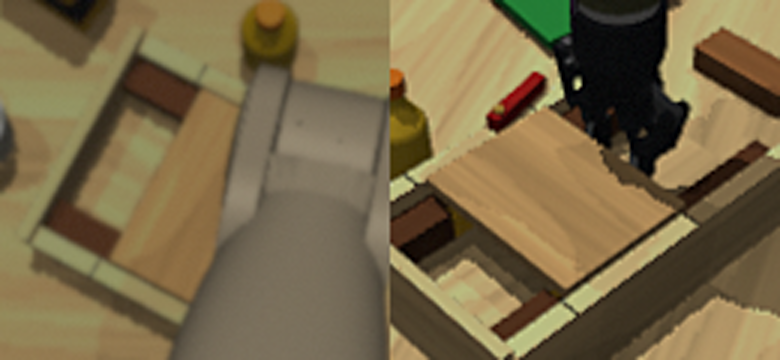

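The board is still on the rails, its right corner at (683,213) just short of the black mark in the side half. I'll continue at creeping speed.

```bash
for i in 1 2; do :; done; python3 -m jog '[[0,0.001,0,0,0],[0,0.001,0,0,0],[0,0,0,0,0]]' >/dev/null; python3 s.py; python3 -m jog '[[0,0.001,0,0,0],[0,0.001,0,0,0],[0,0,0,0,0]]' >/dev/null; python3 s.py;  python3 -m jog '[[0,0.001,0,0,0],[0,0.001,0,0,0],[0,0,0,0,0]]' >/dev/null; python3 s.py; python3 -m jog '[[0,-0.006,0,0,0],[0,-0.006,0,0,0],[0,0,0,0,0]]' >/dev/null; python3 s.py; python3 look.py p5
```

```text
t 6.22 car mm [-79.9  -0.6] z 66.4 yaw err deg -0.02 Fcar [-1.8 -1.1] 0.7 gap 0.042944516966851455
t 6.47 car mm [-77.5  -0.6] z 66.3 yaw err deg -0.0 Fcar [-0.3 -0.8] -0.8 gap 0.04260870013823976
t 6.72 car mm [-75.9  -0.6] z 66.3 yaw err deg -0.01 Fcar [-0.8 -0.3] 1.2 gap 0.04260701568471309
t 6.97 car mm [-88.8  -0.3] z 66.2 yaw err deg -0.06 Fcar [0.3 0.1] 0.4 gap 0.042807167675139784
```

View pics/p5.png

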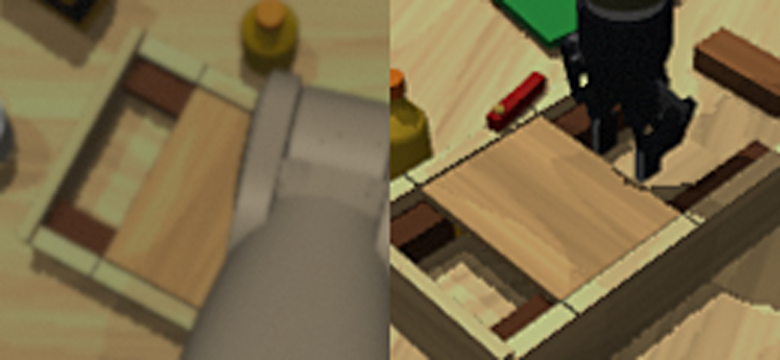

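The board now looks sunk below the panel tops, with its corners at the black marks ((695,218) and (573,303)). I'll raise the hand, close the fingers, and move outside the keeper while checking the seat.

```bash
python3 -m jog '[[0,-0.01,0,0,0],[0,0,0,-0.04,0],[0,0,0,-0.04,0],[0,0,0,-0.03,0],[1,0,0,0,0]]' >/dev/null; python3 -m jog '[[1,0.006,0.04,0,0],[1,0.006,0.04,0,0],[1,0.006,0.04,0,0],[1,0.006,0.03,0,0],[1,0,0,0,0]]' >/dev/null; python3 -m jog '[[1,0,0,0,0],[1,0,0,0,0]]' >/dev/null; python3 s.py; python3 - <<'E'
from h import *
c=cam('side');b=c['img'][145:265,165:325,::-1]
cv2.imwrite('pics/p6.png',cv2.resize(b,None,fx=5,fy=5,interpolation=cv2.INTER_CUBIC))
E
```

```text
t 8.07 car mm [ -74.6 -149.5] z 175.3 yaw err deg -0.02 Fcar [ 0.7 -0.4] 0.0 gap 2.0528147598784307e-05
```

View pics/p6.png

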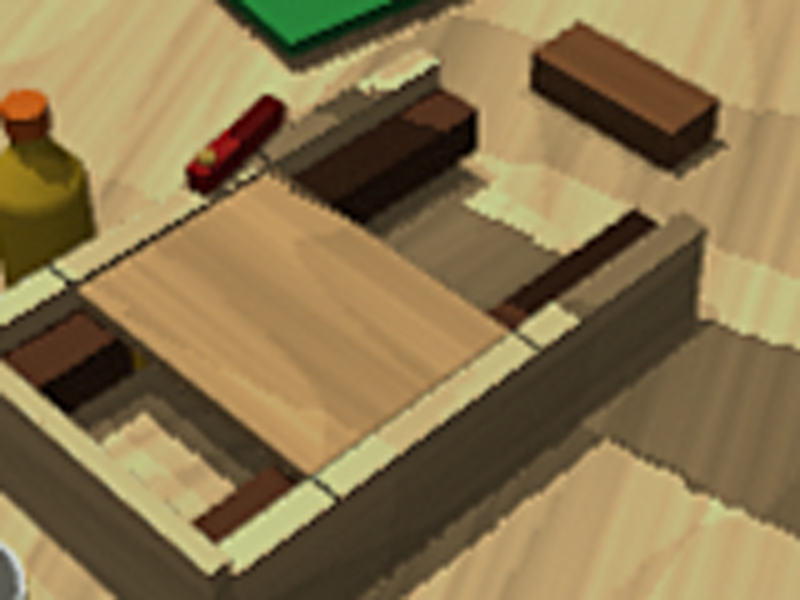

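The board lies flush between the panels at all four marks ((265,160), (62,275), (527,342), (325,488)), so it is seated. Now the keeper. I'll descend outside the panel and push in an arc.

```bash
python3 -m jog '[[1,0,0,0.035,0],[1,0,0,0.03,0],[1,0,0,0.012,0],[1,0,0,0,0]]' >/dev/null; python3 s.py; python3 -m jog '[[1,0,-0.008,0,0],[1,0,-0.008,0,0],[1,0,-0.008,0,0],[1,0,-0.007,0,0],[1,0,0,0,0]]' >/dev/null; python3 s.py;  python3 - <<'E'
from h import *
c=cam('side');b=c['img'][135:215,165:265,::-1]
cv2.imwrite('pics/p7.png',cv2.resize(b,None,fx=5,fy=5,interpolation=cv2.INTER_CUBIC))
E
```

```text
t 8.45 car mm [ -74.8 -146.4] z 96.0 yaw err deg 0.01 Fcar [0.  0.5] -0.6 gap -0.00012419597618136465
t 8.87 car mm [ -73.7 -118.3] z 100.9 yaw err deg 0.02 Fcar [-0.5 -0.3] 0.3 gap -0.00031816067957676845
```

View pics/p7.png

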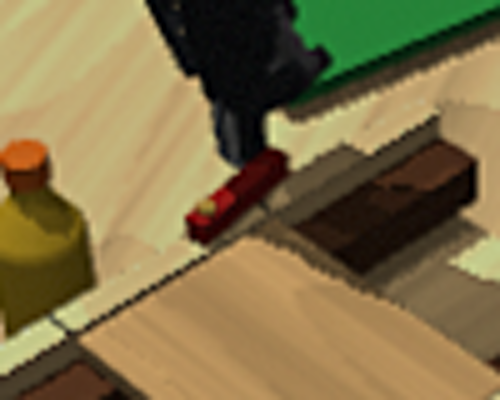

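The fingertip is right behind the keeper's outer face, near (240,160), but the keeper hasn't moved yet. I'll lower a little and push on.

```bash
python3 -m jog '[[1,0,0,0.005,0],[1,0,0,0,0]]' >/dev/null; python3 s.py; python3 -m jog '[[1,0,-0.006,0,0],[1,0,-0.006,0,0],[1,0,-0.006,0,0],[1,0,-0.006,0,0],[1,0,0,0,0]]' >/dev/null; python3 s.py;  python3 - <<'E'
from h import *
c=cam('side');b=c['img'][135:215,165:265,::-1]
cv2.imwrite('pics/p8.png',cv2.resize(b,None,fx=5,fy=5,interpolation=cv2.INTER_CUBIC))
E
```

```text
t 9.08 car mm [ -73.  -122.5] z 98.2 yaw err deg -0.01 Fcar [1.2 1.1] 16.1 gap 0.00042407406741939904
t 9.5 car mm [-73.8 -99. ] z 98.7 yaw err deg -0.05 Fcar [-2.2 -0. ] 16.7 gap -0.0001831805004540963
```

View pics/p8.png

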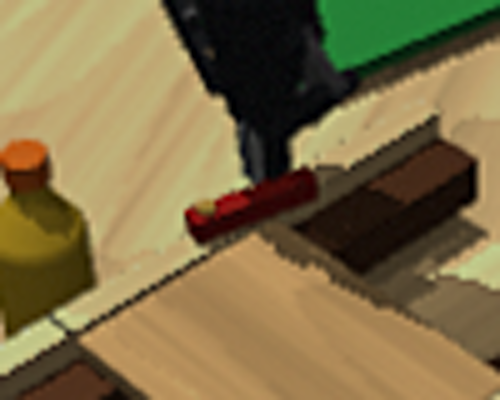

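The keeper is turning (its tip is now at (310,185)), but the fingertip is rubbing on the panel top at 16 N. I'll raise it a little and continue the arc.

```bash
python3 -m jog '[[1,0,0,-0.008,0],[1,0,0,0,0]]' >/dev/null; python3 s.py; python3 -m jog '[[1,-0.001,-0.006,0,0],[1,-0.001,-0.006,0,0],[1,0.001,-0.006,0,0],[1,0.002,-0.006,0,0],[1,0,0,0,0]]' >/dev/null; python3 s.py;  python3 -m jog '[[1,0.003,-0.006,0,0],[1,0.004,-0.005,0,0],[1,0.004,-0.004,0,0],[1,0.004,-0.003,0,0],[1,0,0,0,0]]' >/dev/null; python3 s.py;  python3 - <<'E'
from h import *
c=cam('side');b=c['img'][135:215,165:265,::-1]
cv2.imwrite('pics/p9.png',cv2.resize(b,None,fx=5,fy=5,interpolation=cv2.INTER_CUBIC))
E
```

```text
t 9.72 car mm [-73.8 -97.1] z 104.2 yaw err deg -0.03 Fcar [ 0.1 -1.4] 0.2 gap -1.4147473994234254e-05
t 10.13 car mm [-72.8 -69.1] z 101.5 yaw err deg 0.03 Fcar [0.5 0.2] 0.0 gap 4.8711110040644906e-05
t 10.55 car mm [-57.  -52.5] z 102.3 yaw err deg 0.06 Fcar [-1.  -0.1] 0.7 gap -1.0756410569133894e-05
```

View pics/p9.png

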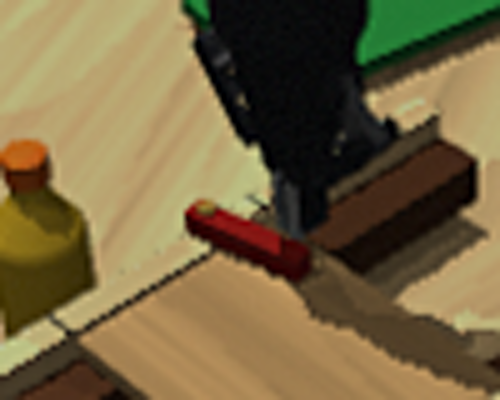

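The keeper is well over the board, tip at (300,262). I'll keep pushing +x until it meets the stop.

```bash
python3 -m jog '[[1,0.004,0,0,0],[1,0.004,0,0,0],[1,0.003,0,0,0],[1,0,0,0,0]]' >/dev/null; python3 s.py; python3 -m jog '[[1,0.003,0,0,0],[1,0.002,0,0,0],[1,0,0,0,0]]' >/dev/null; python3 s.py;  python3 -m jog '[[1,0.002,0,0,0],[1,0.002,0,0,0],[1,0,0,0,0]]' >/dev/null; python3 s.py
```

```text
t 10.93 car mm [-46.4 -53.4] z 102.1 yaw err deg 0.01 Fcar [-0.7 -0.9] -0.7 gap 0.00030806577395246613
t 11.18 car mm [-44.7 -53.3] z 102.0 yaw err deg -0.11 Fcar [-10.    1.5] 2.5 gap -0.00022547045739053096
t 11.43 car mm [-44.  -53.2] z 102.0 yaw err deg -0.24 Fcar [-20.1   0.2] 4.2 gap -8.715201467528676e-05
```

The force rose to 20 N, so the keeper is on its stop. I'll back off, rise clear, and check.

```bash
python3 -m jog '[[1,-0.008,0,0,0],[1,-0.01,0,0,0],[1,0,0,-0.04,0],[1,0,0,-0.04,0],[1,-0.03,0,-0.03,0]]' >/dev/null; python3 -m jog '[[1,-0.04,0,0,0],[1,-0.04,0,0,0],[1,-0.04,0,0,0],[1,-0.04,0,0,0],[1,0,0,0,0]]' >/dev/null; python3 -m jog '[[1,0,0,0,0],[1,0,0,0,0]]' >/dev/null;python3 s.py; python3 - <<'E'
from h import *
a=cam('top')['img'][100:220,160:290,::-1];b=cam('side')['img'][145:265,160:290,::-1]
cv2.imwrite('pics/p10.png',cv2.resize(np.hstack([a,b]),None,fx=3,fy=3,interpolation=cv2.INTER_CUBIC))
E
```

```text
t 12.43 car mm [-245.4  -53.7] z 211.9 yaw err deg -0.06 Fcar [-0.  -0.2] -0.9 gap 8.652565392320382e-05
```

View pics/p10.png

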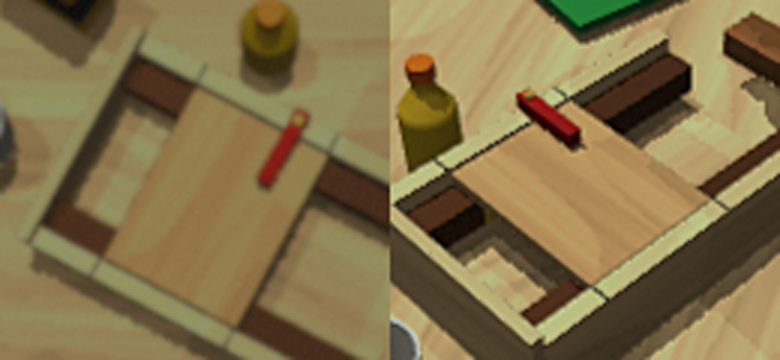

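The keeper stands square across the seated board, from (300,117) to (265,183). The board sits between its four marks and the hand is clear.

```bash
python3 -c "
from workcell import env
print(env.hand_in())"
```

```text
the job is handed in; nothing more can be done
None
```

The shelf is seated level in its four notches, the keeper is pushed across it to its stop, the hand is clear, and the job was handed in at about 12.5 s; `hand_in()` returned no verdict.

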